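# Dock the label printer and draw its tape cassette

### The job

The desktop label printer has been taken off its battery base and its tape cassette is spent. Set the printer gently back on the base, front to front and fully down over the two locating pegs, and let go of it; then squeeze the two side catches of its cassette together, lift the cassette straight up and right out so that it is held upright a few centimetres above the printer, and finish still holding it up like that with both catches squeezed. The printer must stay seated on its base and everything else on the desk, the spare cassette too, must be left alone.

Things in the scene. Friction and masses are not known exactly. Their poses are not given: they have to be found in the camera images.
- base: battery base of the printer, fixed to the desk: flat grey slab 150x84 mm, top face 16 mm above the 3 mm thick mat, two upright steel pegs on its centre line. Origin: on the mat, midway between the pegs. x points to its rear, z up; the slab reaches 82 mm to the front (-x, where a key and three lamps lie) and 68 mm to the rear.
- base_seat (a point): point on the top face of the base midway between its pegs; axes as the base. The printer's origin comes here when it is seated.
- base_front (a point): point on the top face of the base on its centre line, 60 mm before base_seat; printer_front comes here when the printer is seated.
- peg_front (a point): top of the base's front peg (x = -40 mm): 12 mm thick, 11 mm high above the slab, its top 3.5 mm tapered to 6 mm.
- peg_rear (a point): top of the base's rear peg (x = +40 mm): 8 mm thick, 11 mm high above the slab, its top 3.5 mm tapered to 4 mm.
- label_printer: loose desktop label printer with white side cheeks, 120 long (x), 60 wide (y), 64 mm high, 0.4 to 0.62 kg with its cassette, on the 3 mm thick mat off its base. Origin: centre of its underside; x points to its rear, z up. Front (-x): label slot with steel cutter bar, and the black part of its top with display and three keys. Its flat sides can be gripped across y anywhere (60 mm).
- printer_front (a point): middle of the printer's lower front edge: x = -60 mm, y = 0, z = 0 in its frame.
- socket_front (a point): mouth of the front socket in the printer's underside (x = -40 mm): a round blind hole 15 mm wide, 13 mm deep, 2 mm chamfer, for the thick peg.
- socket_rear (a point): mouth of the rear socket (x = +40 mm): 11 mm wide, 13 mm deep, 2 mm chamfer, for the thin peg; the thick one does not go in, so the printer fits only front to front.
- cassette: tape cassette in the well in the printer's top, about 0.08 kg, 75 mm high. Origin: centre of its underside, seated at x = +8, y = 0, z = +18 mm in the printer's frame; axes as the printer's. Shaft 52x28.4 mm (z 0 to 46), about 1 mm of play in the well; grip head 40 (x) by 36 mm (y), z 46.5 to 75, 29 mm of it above the printer's top.
- cassette_grip (a point): centre of the cassette's grip head, 61 mm above its underside and 15 mm above the printer's top face while it is in; axes as the cassette. Midway along the head a black catch pad, 8 mm wide (x), z 51 to 67 mm of the cassette, stands out on each side (+y, -y): about 55 mm over both when released; flush with the 36 mm wide head when pressed.
- catch_left (a joint): swing of the catch on the cassette's +y side, hinged near the foot: 0 rad sprung out, 0.15 flush with the head, stop 0.165. Its tooth sits under a ledge in the printer until about 0.10: with a catch unpressed, lifting the cassette lifts the printer. The pad starts to move at 1.5 N, 4 N hold it flush; it springs back when let go.
- catch_right (a joint): the same on the cassette's -y side.
- stapler: black desk stapler, 148x36x52 mm, at the left; bystander, origin at the centre of its underside
- bulldog_clip: steel bulldog clip, 42x40x23 mm, near the front edge in the middle; bystander, origin at the centre of its underside
- hole_punch: black two-hole punch, 85x118x78 mm, at the back left; bystander, origin at the centre of its underside
- mint_tin: flat hinged mint tin, 47x64x18 mm, on the desk mat at the far right; bystander, origin at the centre of its underside
- keys_1: bunch of keys with a tag, 104x116x8 mm, at the front right; bystander, origin at the centre of its underside
- scissors_1: scissors, 206x84x11 mm, lying at the right before the keyboard; bystander, origin at the centre of its underside
- sticky_pink: pad of sticky notes, 69x69x13 mm, at the front left; bystander, origin at the centre of its underside
- spare_cassette: a spare tape cassette of the same shape as the one in the printer, lying on its end face at the back in the middle, 52 mm high as it lies; bystander, origin at the centre of its underside

How it is judged:
By the outcome, as a careful person would: the job done as asked, in the order asked, and still so for the second after the job is handed in, while the arm keeps its last pose, push and grip.
It also fails if it takes over 51 s, if anything falls off the work surface, if the arm or the gripper's body presses on something with over 40 N, if the wrist force passes 120 N, or if a joint passes its speed limit or range.

### The arm

A 6-joint arm with a two-finger parallel gripper is mounted at the origin on a cart in front of the work surface, level with it; the furniture and walls round the work are solid. World frame = base frame: x ahead of the robot, y to its left, z up, the work surface at z = 0. Lengths are in mm, angles in rad, forces in N, time in s.
With the tool pointing down it reaches from about 350 to 875 mm from the base axis. Payload 4.2 kg.
Tool frame: the origin (TCP) lies between the finger pads; the fingertips stand 25 mm ahead of it and the grasp point (between the pads) lies 6 mm ahead of it; z points along the fingers, y is the line along which they close (so a half turn about z gives the same grasp; the last joint's range is limited). The gripper opens to 85 mm and grips with 20 to 120 N. Pads are 22 mm wide; open, the fingers measure 114 mm over their backs; the gripper's body (76 mm by 85 mm) begins 54 mm behind the grasp point. The pads swing forward as they close: fully open they stand 13 mm farther back than shut.
Start: joints at [-1.035, 0.385, 0.008, 0, -1.194, -0.259], TCP at [170.816, -601.183, 256.312] pointing down, gripper open.
Joint ranges: [-3.14, 3.14], [-1.21, 2.06], [-1.07, 1.41], [-3.16, 2.05], [-2.99, -0.16], [-3.1, 3.1]. Speed limits (rad/s): [2.79, 2.79, 3.14, 3.14, 3.14, 3.14].

### API

Orientations are given as a unit quaternion [x, y, z, w].
In Python, from bench import arm gives the robot as it stands.
- The arm moves only by the shell command python3 -m pendant 'ROWS'. ROWS is JSON, a list of rows, each a list of 7 numbers: the shift along the tool's x, y, z in m, then the turn, a rotation vector about the tool's x, y, z in degrees, then the finger opening in m, from 0 to 0.0854. In form: [[x, y, z, wx, wy, wz, fingers], ...]. A call has 1 to 12 rows; each row shifts and turns the commanded pose from where the row before left it, along the tool's axes as they then stand; what a row does not reach is not made up. A row lasts 1/10 s, in which the tool goes at most 50 mm and 8.59 degrees, less where a joint would pass 70% of its speed; a pose out of reach is approached as far as the arm can. A call is refused whole if a number of a shift passes 0.05 or a number of a turn 8.59, either way. A call with a gripper value outside its range is refused whole. The fingers move at their own pace and stop on an object; the grip force is fixed at half the most. Time passes only in rows, so rows that do not move let the fingers close. It gives the time, the measured TCP pose, the force, the opening and the grip force at its end, in the units of the state.
- arm.read_state(): the state, without advancing time (a new reading comes with each control period).
- arm.get_image(name): name is "scene" or "top"; returns a dict with "image" (420x560x3 uint8, red, green, blue), "fx", "fy", "cx", "cy" (pixels), "xyz" and "rotation" of the camera in the world. Camera axes: x right, y down, z forward; pixel columns grow to the right and rows downward; lengths in mm; the calibration is good to about 2 mm. A picture is of the moment at which its call begins. There is no depth.
- arm.job_done(): hands the job in; it is judged then, once.
The state is a dict: "clock": time; "joints": joint angles; "joint_vel": joint speeds; "joint_efforts": joint torques, N m; "position": TCP position; "ee_rot": TCP orientation; "contact_force": force on the tool from outside, world axes, zero at the start; "wrist_torque": the same for the moment, N m; "gripper_width": finger opening in mm; "grasp_force": force on a finger pad.
Only numpy, scipy, OpenCV 4.12 (cv2) and the standard library are available. Lean on these libraries where they do the work, as an engineer would, in place of code of your own. Each camera call takes 0.05 s, during which the arm holds its last target. There are 200 camera calls.

## Working session

There is one attempt and no reset: what is moved stays moved. The work goes in short steps, Python scripts to look and compute and a shell command to move; the robot and the scene stay as the last step left them, time stands still between calls to the robot, and variables do not carry over. Pictures are saved under pics/ and viewed, at most 12 in all, crops included, and the job is handed in when it is done.

```bash
mkdir -p pics; ls
python3 - <<'E'
from bench import arm
import cv2
for n in("scene","top"):
    d=arm.get_image(n); cv2.imwrite(f"pics/{n}0.png",cv2.resize(d["image"][:,:,::-1],(784,588),interpolation=cv2.INTER_CUBIC))
    print(n,[d[k] for k in("fx","fy","cx","cy")],d["xyz"],d["rotation"])
s=arm.read_state();print(s)
E
```

```text
pics
scene [465.6998115637904, 465.6998115637904, 276.9542886260315, 204.98377846434863] [-326.36406604 -691.27933485  779.81316368] [ 0.79579615 -0.38378175  0.21183101 -0.41778904]
top [379.7993923298615, 379.7993923298615, 282.4327131409293, 207.4933967155374] [ 371.58140969  -74.58058715 1097.98730265] [ 0.70878754 -0.70227307  0.04971384 -0.04428652]
{'clock': 0.1, 'joints': array([-1.03542119e+00,  3.85465076e-01,  6.78559427e-03, -4.30258112e-04,
       -1.19399692e+00, -2.58580134e-01]), 'joint_vel': array([ 1.55063049e-03, -3.16454277e-03,  3.18334440e-03,  3.03114471e-03,
       -8.20483731e-05,  1.25016649e-03]), 'joint_efforts': array([-7.64859578e-04, -3.93319023e+01,  1.88929349e+01,  4.19788420e+00,
       -2.55266583e-03,  1.01421676e-05]), 'position': array([ 170.67796076, -600.76229321,  255.34947345]), 'ee_rot': array([-1.37877466e-01,  9.90448828e-01,  9.44245387e-04, -1.79036613e-04]), 'contact_force': array([ 0.03401011,  0.88185644, -0.28670687]), 'wrist_torque': array([ 0.00217328, -0.01457768,  0.01120608]), 'grasp_force': 0.0, 'gripper_width': 85.1908267879069}
```

View pics/scene0.png

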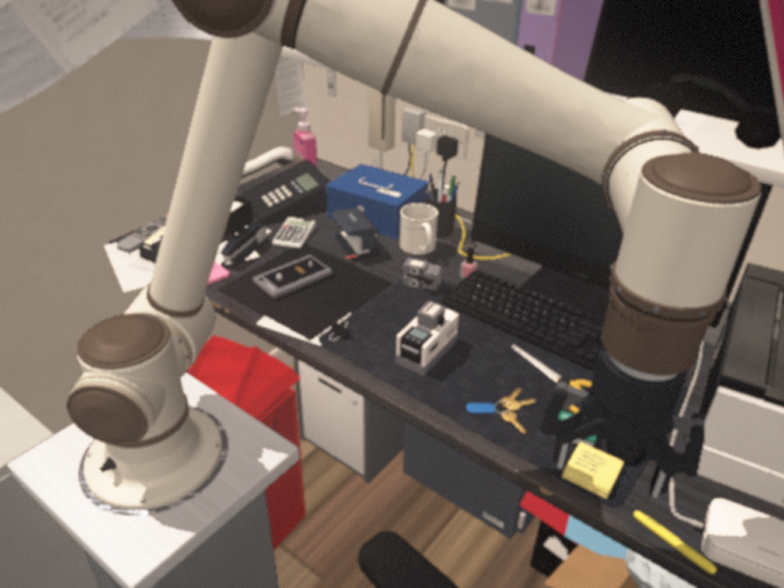

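View pics/top0.png

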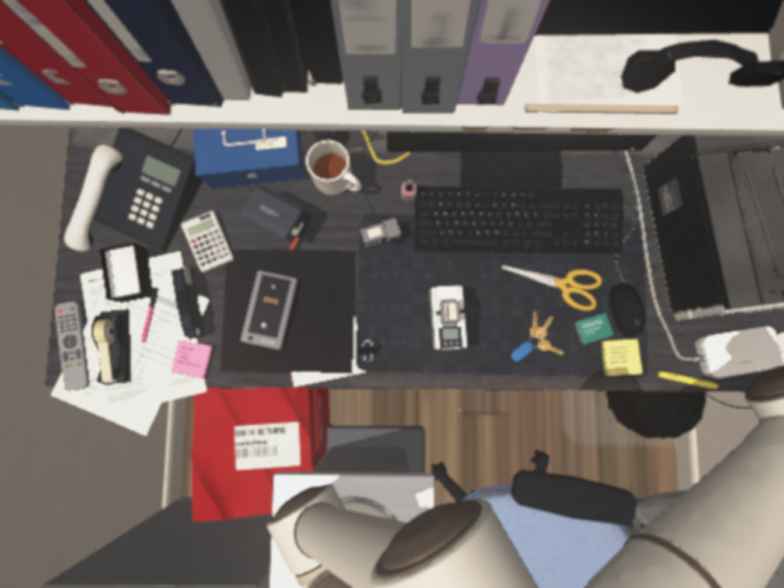

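The top view shows the printer at (449,318) with its black front toward the robot. The base is at (269,309) on the mat with its lamps and key to the left. I'll enlarge both.

```bash
cat > h.py <<'E'
import numpy as np, cv2
from scipy.spatial.transform import Rotation as R
from bench import arm
def ray(d,u,v,z):
    q=np.array(d["rotation"]); Rm=R.from_quat(q).as_matrix() if q.size==4 else q
    r=Rm@[(u-d["cx"])/d["fx"],(v-d["cy"])/d["fy"],1]; c=np.array(d["xyz"])
    return c+r*(z-c[2])/r[2]
def proj(d,P):
    p=R.from_quat(d["rotation"]).as_matrix().T@(np.array(P)-d["xyz"])
    return d["fx"]*p[0]/p[2]+d["cx"],d["fy"]*p[1]/p[2]+d["cy"]
def crops(d,boxes,s,fn):
    im=d["image"][:,:,::-1]
    cv2.imwrite(fn,np.hstack([cv2.resize(im[y:y+h,x:x+w],(w*s,h*s),interpolation=cv2.INTER_CUBIC) for x,y,w,h in boxes]))
E
python3 - <<'E'
from h import *
d=arm.get_image("top")
crops(d,[(160,185,65,70),(290,190,65,70)],6,"pics/c1.png")
d=arm.get_image("scene")
crops(d,[(175,170,65,70),(275,210,65,70)],6,"pics/c2.png")
E
```

```text
(no output)
```

View pics/c1.png

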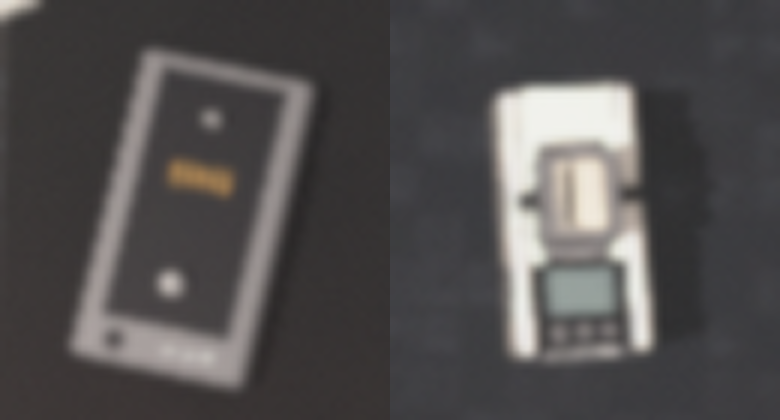

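View pics/c2.png

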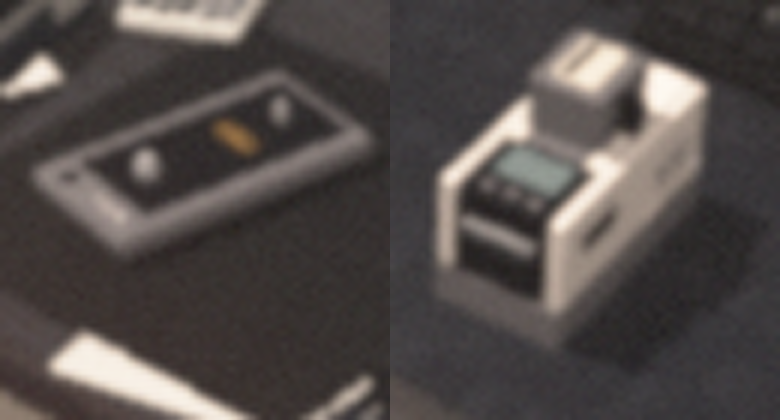

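```bash
cat > fit.py <<'E'
from h import *
from scipy.optimize import least_squares
def fit(pts,x0):  # pts: (cam dict, u,v, local xyz)
    def P(p,l):
        c,s=np.cos(p[2]),np.sin(p[2]); return [p[0]+c*l[0]-s*l[1],p[1]+s*l[0]+c*l[1],l[2]]
    f=lambda p:np.concatenate([np.array(proj(d,P(p,l)))-(u,v) for d,u,v,l in pts])
    r=least_squares(f,x0,loss="soft_l1",x_scale=[1,1,.01]); return r.x,r.fun.reshape(-1,2)
E
python3 - <<'E'
from fit import *
T=arm.get_image("top");S=arm.get_image("scene")
def c(d,x0,y0,a,b,l): return d,x0+(a+.5)/6-.5,y0+(b+.5)/6-.5,l
tb=lambda a,b,*l:c(T,160,185,a,b,l); sb=lambda a,b,*l:c(S,175,170,a,b,l)
tp=lambda a,b,*l:c(T,290,190,a-390,b,l); sp=lambda a,b,*l:c(S,275,210,a-390,b,l)
B=[tb(211,119,40,0,28),tb(170,284,-40,0,28),tb(145,50,68,42,19),tb(313,82,68,-42,19),tb(243,388,-82,-42,19),tb(72,350,-82,42,19)]
B2=[sb(35,172,-82,42,19),sb(122,245,-82,-42,19),sb(372,138,68,-42,19),sb(283,70,68,42,19),sb(146,165,-40,0,24.5),sb(281,108,40,0,24.5)]
Pt=[tp(633,85,60,-30,67),tp(655,350,-60,-30,67),tp(522,201,8,26,80),tp(642,190,8,-26,80),tp(579,145,28,0,96)]
Ps=[sp(557,347,-60,-30,3),sp(437,290,-60,30,3),sp(708,88,60,-30,67),sp(438,178,-60,30,67)]
np.set_printoptions(precision=2,suppress=True)
for n,a,x0 in(("base",(B,B2,B+B2),[480,100,-.2]),("printer",(Pt,Ps,Pt+Ps),[470,-140,.1])):
    for k in a:
        x,r=fit(k,x0);print(n,x,r.tolist() if k is a[2] else "")
E
```

```text
base [482.49 174.38  -0.19] 
base [484.54 178.89  -0.2 ] 
base [482.66 175.53  -0.2 ] [[-0.2812989273429025, -0.24622154727222778], [-0.09917406442690435, -0.18211729994499137], [-0.5477938107924842, -0.6978839960899847], [-0.050663195441444486, -0.12466094945557415], [-0.5073077316320962, 0.3211243678166511], [-1.0106207349606677, 0.5629154848501514], [-0.5609757282599901, 0.21243175702468875], [0.40409316371059845, 0.6165310717805141], [1.1430511518997832, 0.4025149033705304], [-0.13491355993960497, 0.5186482519503102], [0.670213898759954, 0.9156207973543928], [0.5316960154822823, 1.2463719457185505]]
printer [ 460.37 -187.4     0.07] 
printer [ 463.27 -181.61    0.06] 
printer [ 460.9  -185.38    0.05] [[-0.029878337490629292, -0.35614008751508663], [-1.2867949399798704, -0.6273098179145506], [-0.5955029118814537, -0.5218704286247942], [-1.3234023629236162, 0.6006878714641175], [-0.1902993251306384, 0.3967529511687644], [0.025941006858147375, 1.4309961878805666], [0.12457262065373698, 1.4586510110141262], [1.2640600017434167, 0.61125344233119], [0.5616602155918144, 0.2960379880477433]]
```

```bash
cat > plan.py <<'E'
import sys; from h import *
def plan(x,y,z,yaw):
    s=arm.read_state(); Rt=R.from_quat(s["ee_rot"])
    # desired: z down, tool y along yaw+90deg, tool x opposite yaw
    c,n=np.cos(yaw),np.sin(yaw); Rd=R.from_matrix(np.array([[-c,-n,0],[-n,c,0],[0,0,-1]]).T)
    tv=(Rt.inv()*Rd).as_rotvec(degrees=True); d=np.array([x,y,z])-s["position"]
    np.set_printoptions(precision=2,suppress=True)
    print("t",s["clock"],"pos",s["position"],"turn",tv,"shift after turn",Rd.inv().apply(d),"F",s["contact_force"],"w",s["gripper_width"],"g",s["grasp_force"])
if __name__=="__main__": plan(*map(float,sys.argv[1:]))
E
python3 plan.py 452 -185.1 180 .06
```

```text
t 0.3 pos [ 170.77 -601.03  255.98] turn [ 0.04 -0.01 12.42] shift after turn [-305.67  398.31   75.98] F [ 0.54 -0.61  0.29] w 85.12849070372013 g 0.0
```

```bash
python3 -m pendant '[[0,0,0,0,0,6.2,0.085],[0,0,0,0,0,6.2,0.085],[-0.015,0.02,0,0,0,0,0.085],[-0.03,0.04,0,0,0,0,0.085],[-0.03,0.04,0,0,0,0,0.085],[-0.03,0.04,0,0,0,0,0.085],[-0.03,0.04,0,0,0,0,0.085],[-0.03,0.04,0.01,0,0,0,0.085],[-0.03,0.04,0.01,0,0,0,0.085],[-0.03,0.04,0.01,0,0,0,0.085],[-0.03,0.04,0.01,0,0,0,0.085],[-0.02,0.028,0.01,0,0,0,0.085]]'; python3 -m pendant '[[-0.02,0.02,0.01,0,0,0,0.085],[-0.01,0.01,0.01,0,0,0,0.085],[0,0,0,0,0,0,0.085],[0,0,0,0,0,0,0.085]]'; python3 plan.py 452 -185.1 180 .06;  python3 - <<'E'
from h import *
crops(arm.get_image("top"),[(260,160,120,100)],6,"pics/c3.png")
E
```

```text
clock: 1.5
position: [422.3, -218.2, 207.2]
ee_rot: [-0.031, 1.0, -0.0, 0.001]
contact_force: [0.2, -0.6, 0.1]
gripper_width: 84.8
grasp_force: 0.0
clock: 1.9
position: [448.8, -189.0, 186.9]
ee_rot: [-0.03, 1.0, -0.0, -0.001]
contact_force: [-0.5, 0.2, 0.7]
gripper_width: 85.2
grasp_force: 0.0
t 1.9 pos [ 448.77 -189.03  186.9 ] turn [-0.   -0.06  0.02] shift after turn [-3.46  3.73  6.9 ] F [-0.53  0.2   0.73] w 85.21244040046827 g 0.0
```

View pics/c3.png

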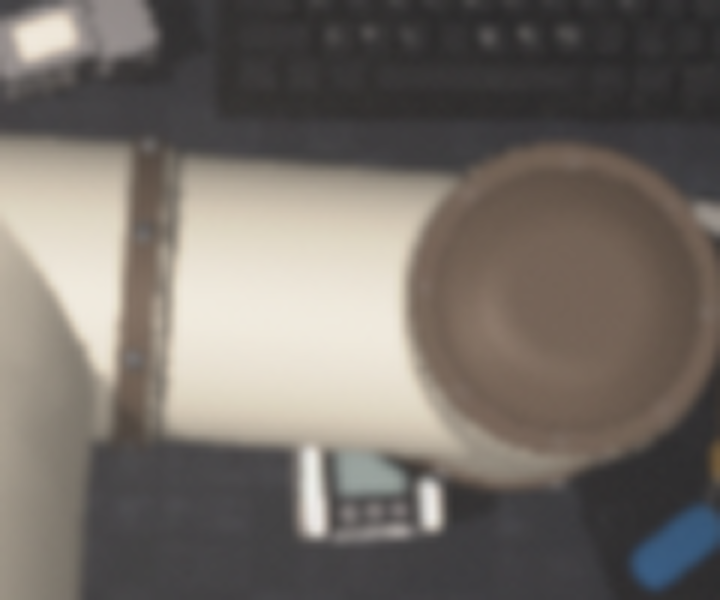

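The arm hides the printer from above; only its front shows, at (370,500). I'll descend using the fit.

```bash
python3 -m pendant '[[-0.0035,0.0037,0.007,0,0,0,0.085],[0,0,0.02,0,0,0,0.085],[0,0,0.025,0,0,0,0.085],[0,0,0.025,0,0,0,0.085],[0,0,0.02,0,0,0,0.085],[0,0,0.01,0,0,0,0.085],[0,0,0,0,0,0,0.085],[0,0,0,0,0,0,0.085]]'; python3 plan.py 452 -185.1 56 .06;  python3 - <<'E'
from h import *
crops(arm.get_image("scene"),[(255,170,110,100)],6,"pics/c4.png")
E
```

```text
clock: 2.75
position: [452.9, -185.2, 80.7]
ee_rot: [-0.03, 1.0, -0.0, 0.001]
contact_force: [-0.1, -0.7, 0.3]
gripper_width: 84.9
grasp_force: 0.0
t 2.75 pos [ 452.88 -185.2    80.68] turn [-0.02  0.06  0.01] shift after turn [ 0.87  0.15 24.68] F [-0.07 -0.71  0.28] w 84.91734279778318 g 0.0
```

View pics/c4.png

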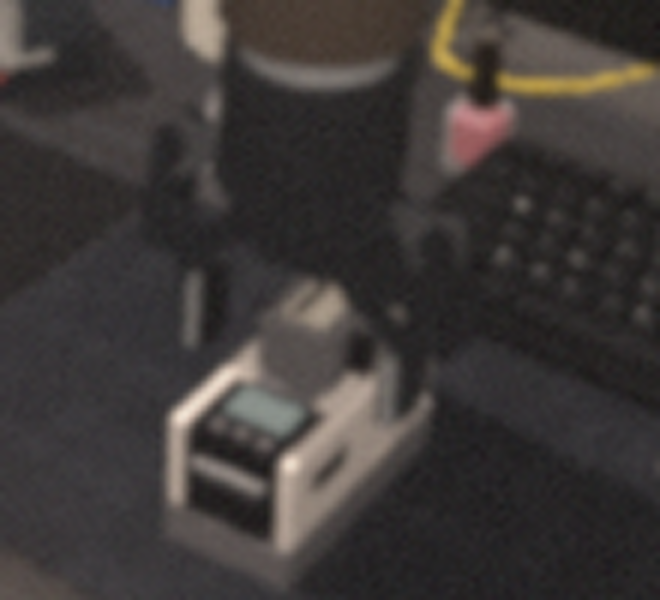

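The fingers straddle the printer, with the left tip at (195,340) and the right tip at (405,410). I'll check the tip positions against the fit.

Run:
```python
from h import *
S=arm.get_image("scene")
for z in (55.7,68): 
  for y in(-42.5,42.5,):
    for dx in(-11,11):
      u,v=proj(S,[453-.06*y+dx,-185.2+y+dx*.06,z]); print(z,y,dx,(u-255)*6,(v-170)*6)
```

```text
55.7 -42.5 -11 370.69107529295206 453.3397546416148
55.7 -42.5 11 397.6681312400249 426.06795031609045
55.7 42.5 -11 197.50449632479092 379.0790438240954
55.7 42.5 11 225.78085292026913 353.6372877100389
68 -42.5 -11 372.6359263246611 429.846815940065
68 -42.5 11 399.7487986816275 402.7199848180146
68 42.5 -11 198.37006202685222 355.93551749573504
68 42.5 11 226.79895730072735 330.64010773086284
```

```bash
python3 -m pendant '[[0,0,0.01,0,0,0,0.085],[0,0,0.01,0,0,0,0.085],[0.001,0,0.004,0,0,0,0.085],[0,0,0,0,0,0,0.085],[0,0,0,0,0,0,0.06],[0,0,0,0,0,0,0.05],[0,0,0,0,0,0,0.05],[0,0,0,0,0,0,0.05],[0,0,0,0,0,0,0.05],[0,0,0,0,0,0,0.05]]'; python3 plan.py 452 -185.1 56 .06
```

```text
clock: 3.85
position: [451.7, -184.8, 56.6]
ee_rot: [-0.03, 1.0, -0.0, 0.0]
contact_force: [-0.3, 3.0, 5.6]
gripper_width: 59.4
grasp_force: 66.4
t 3.85 pos [ 451.73 -184.83   56.56] turn [-0.01  0.05  0.04] shift after turn [-0.26 -0.28  0.56] F [-0.34  2.99  5.6 ] w 59.426223165065934 g 66.40343427658081
```

```bash
python3 -m pendant '[[0,0,-0.005,0,0,0,0.05],[0,0,-0.01,0,0,0,0.05],[0,0,-0.02,0,0,0,0.05],[0,0,-0.025,0,0,0,0.05],[0,0,-0.025,0,0,3,0.05],[0,0,-0.01,0,0,4,0.05],[0,0,0,0,0,4,0.05],[0,0,0,0,0,3.6,0.05],[0,0,0,0,0,0,0.05]]'; python3 plan.py 473.7 178.5 150 -0.195
```

```text
clock: 4.75
position: [450.4, -184.8, 150.9]
ee_rot: [0.097, 0.995, 0.0, -0.001]
contact_force: [-0.3, 0.7, -5.8]
gripper_width: 59.1
grasp_force: 66.1
t 4.75 pos [ 450.38 -184.84  150.85] turn [ 0.02 -0.09 -0.01] shift after turn [ 47.52 360.97   0.85] F [-0.27  0.71 -5.84] w 59.10283634594252 g 66.08654022216797
```

```bash
python3 -m pendant '[[0.002,0.015,0,0,0,0,0.05],[0.004,0.03,0,0,0,0,0.05],[0.005,0.04,0,0,0,0,0.05],[0.006,0.045,0,0,0,0,0.05],[0.006,0.045,0,0,0,0,0.05],[0.006,0.045,0,0,0,0,0.05],[0.006,0.045,0,0,0,0,0.05],[0.005,0.04,0,0,0,0,0.05],[0.004,0.03,0,0,0,0,0.05],[0.003,0.02,0,0,0,0,0.05],[0.0005,0.006,0,0,0,0,0.05],[0,0,0,0,0,0,0.05]]';python3 -m pendant '[[0,0,0,0,0,0,0.05],[0,0,0.02,0,0,0,0.05],[0,0,0.02,0,0,0,0.05],[0,0,0.005,0,0,0,0.05],[0,0,0,0,0,0,0.05],[0,0,0,0,0,0,0.05]]'; python3 plan.py 473.7 178.5 103 -0.195;  python3 - <<'E'
from h import *
crops(arm.get_image("scene"),[(165,150,80,95)],6,"pics/c5.png")
T=arm.get_image("top");cv2.imwrite("pics/t5.png",T["image"][:,:,::-1])
E
```

```text
clock: 5.95
position: [474.1, 178.8, 150.6]
ee_rot: [0.096, 0.995, -0.0, -0.001]
contact_force: [0.9, -0.0, -5.2]
gripper_width: 59.2
grasp_force: 66.8
clock: 6.55
position: [475.2, 178.3, 106.9]
ee_rot: [0.097, 0.995, 0.0, 0.001]
contact_force: [0.6, 0.1, -5.0]
gripper_width: 59.2
grasp_force: 66.7
t 6.55 pos [475.21 178.31 106.92] turn [0.05 0.07 0.02] shift after turn [ 1.52 -0.11  3.92] F [ 0.61  0.13 -5.02] w 59.19817133213813 g 66.72921895980835
```

View pics/c5.png

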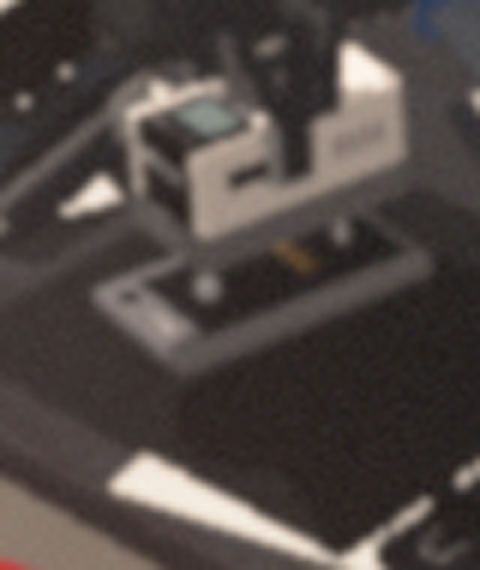

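The printer hangs above the base with its right side roughly parallel to the slab. Its lower front-right corner is at (200,262), lower rear-right at (402,188), and top rear-right at (404,75). Next I'll fit it and compare with the base in the same camera.

Run:
```python
from fit import *
S=arm.get_image("scene");z=53.3
c=lambda a,b,*l:(S,165+(a+.5)/6-.5,150+(b+.5)/6-.5,(l[0],l[1],l[2]+z))
x,r=fit([c(200,262,-60,-30,0),c(402,188,60,-30,0),c(404,75,60,-30,64),c(135,220,-60,30,0)],[484,178,-.2]);print(x,r*6)
# predicted pixels for printer at the base pose (scene fit)
b=lambda a,bb,*l:(S,165+(a+.5)/6-.5,150+(bb+.5)/6-.5,l)
x,r=fit([b(95,292,-82,42,19),b(183,365,-82,-42,19),b(432,258,68,-42,19),b(207,287,-40,0,24.5),b(341,232,40,0,24.5)],[484,178,-.2]);print(x,r*6)
```

```text
[ 4.89685462e+02  1.84556849e+02 -2.09700887e-01] [[ 0.08568368  6.04262504]
 [ 3.78697586 -0.96230797]
 [-3.12884591 -0.44579954]
 [-0.43257731 -3.84933892]]
[ 4.83813547e+02  1.78549333e+02 -1.87867710e-01] [[-5.66898205 -1.03301556]
 [ 0.16032689  0.6723217 ]
 [ 3.81299522 -1.30088333]
 [ 0.77165777  0.63316672]
 [ 0.05362542  0.2510332 ]]
```

The offset lies along the view ray, so it may just be an error in height. I'll check with the top view.

Run:
```python
from h import *
crops({"image":cv2.imread("pics/t5.png")[:,:,::-1]},[(150,175,90,90)],6,"pics/c6.png")
```

```text
(no output)
```

View pics/c6.png

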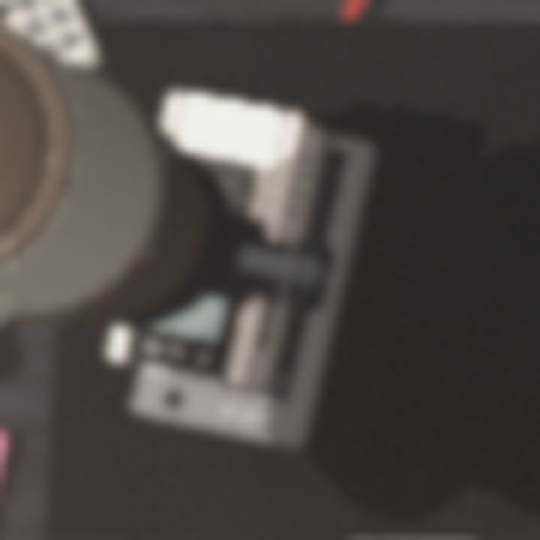

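From above, the printer's top corners are RL (168,90), RR (303,108), FL (105,362) and FR (230,385). The slab corners are FL (132,410), FR (303,445) and RR (375,143).

Run:
```python
from fit import *
T=arm.get_image("top");z=53.3
c=lambda a,b,*l:(T,150+(a+.5)/6-.5,175+(b+.5)/6-.5,l)
for P in ([c(168,90,60,30,64+z),c(303,108,60,-30,64+z),c(230,385,-60,-30,64+z),c(105,362,-60,30,64+z)],[c(132,410,-82,42,19),c(303,445,-82,-42,19),c(375,143,68,-42,19)]):
    x,r=fit(P,[484,178,-.2]);print(x,(r*6).round(1).tolist())
```

```text
[ 4.83722364e+02  1.75288519e+02 -1.86975238e-01] [[-1.1, -1.9], [-1.6, 6.7], [8.9, 0.5], [-2.6, -3.8]]
[ 4.83807743e+02  1.73767000e+02 -1.96785231e-01] [[-2.3, 0.9], [0.7, 2.5], [1.5, -4.0]]
```

```bash
python3 -m pendant '[[0.001,-0.0005,0.005,0,0,0,0.05],[0,0,0.01,0,0,0,0.05],[0,0,0.006,0,0,0,0.05],[0,0,0.002,0,0,0,0.05],[0,0,0.001,0,0,0,0.05],[0,0,0.001,0,0,0,0.05]]'; python3 plan.py 473.7 178.5 72.6 -0.195; python3 -m pendant '[[0,0,0.001,0,0,0,0.05],[0,0,0.001,0,0,0,0.05],[0,0,0.001,0,0,0,0.05],[0,0,0.001,0,0,0,0.05]]'; python3 plan.py 473.7 178.5 72.6 -0.195
```

```text
clock: 7.35
position: [473.6, 178.3, 81.0]
ee_rot: [0.097, 0.995, 0.0, 0.0]
contact_force: [0.0, 0.4, -6.0]
gripper_width: 59.2
grasp_force: 66.9
t 7.35 pos [473.63 178.31  81.  ] turn [0.   0.01 0.04] shift after turn [-0.03  0.2   8.4 ] F [ 0.02  0.39 -6.04] w 59.216338435779804 g 66.89215064048767
clock: 7.75
position: [473.8, 178.4, 77.3]
ee_rot: [0.097, 0.995, 0.0, 0.0]
contact_force: [0.2, 0.4, -5.5]
gripper_width: 59.4
grasp_force: 66.9
t 7.75 pos [473.75 178.43  77.26] turn [0.05 0.04 0.04] shift after turn [0.07 0.06 4.66] F [ 0.16  0.36 -5.45] w 59.35320332971604 g 66.87364339828491
```

No contact force, and the underside is already about 6 mm below the peg tops. Continuing.

```bash
python3 -m pendant '[[0,0,0.001,0,0,0,0.05],[0,0,0.001,0,0,0,0.05],[0,0,0.001,0,0,0,0.05],[0,0,0.0005,0,0,0,0.05],[0,0,0,0,0,0,0.05]]'; python3 plan.py 473.7 178.5 72.6 -0.195; python3 -m pendant '[[0,0,0.0005,0,0,0,0.05],[0,0,0.0005,0,0,0,0.05],[0,0,0,0,0,0,0.05]]'; python3 plan.py 473.7 178.5 72.6 -0.195
```

```text
clock: 8.25
position: [473.7, 178.4, 73.7]
ee_rot: [0.097, 0.995, 0.0, 0.0]
contact_force: [1.0, 1.3, -5.2]
gripper_width: 58.8
grasp_force: 66.9
t 8.25 pos [473.75 178.44  73.66] turn [0.04 0.03 0.03] shift after turn [0.06 0.05 1.06] F [ 1.05  1.33 -5.19] w 58.75367433467292 g 66.88674688339233
clock: 8.55
position: [473.7, 178.4, 72.7]
ee_rot: [0.097, 0.995, 0.0, 0.0]
contact_force: [1.5, 1.6, -4.8]
gripper_width: 59.0
grasp_force: 66.9
t 8.55 pos [473.74 178.43  72.71] turn [0.04 0.03 0.03] shift after turn [0.05 0.06 0.11] F [ 1.5   1.64 -4.82] w 59.03153919519299 g 66.90006852149963
```

```bash
python3 -m pendant '[[0,0,0.0005,0,0,0,0.05],[0,0,0.0005,0,0,0,0.05],[0,0,0,0,0,0,0.05]]'; python3 plan.py 473.7 178.5 72.6 -0.195
```

```text
clock: 8.85
position: [473.8, 178.5, 72.6]
ee_rot: [0.097, 0.995, 0.0, 0.0]
contact_force: [-2.2, 1.0, 4.9]
gripper_width: 59.3
grasp_force: 68.1
t 8.85 pos [473.79 178.47  72.59] turn [0.04 0.05 0.05] shift after turn [ 0.09  0.02 -0.01] F [-2.24  0.99  4.91] w 59.25960206027343 g 68.09776067733765
```

Seated: contact begins at exactly 72.6. I'll release, rise, and shift to the cassette.

```bash
python3 -m pendant '[[0,0,0,0,0,0,0.07],[0,0,0,0,0,0,0.085],[0,0,0,0,0,0,0.085],[0,0,0,0,0,0,0.085],[0,0,0,0,0,0,0.085],[0,0,-0.01,0,0,0,0.085],[0,0,-0.02,0,0,0,0.085],[0,0,-0.02,0,0,0,0.085],[-0.008,0,0,0,0,0,0.085],[-0.01,0,0,0,0,0,0.085],[0,0,0,0,0,0,0.085],[0,0,0,0,0,0,0.085]]'; python3 plan.py 491.4 175 110 -0.195
python3 - <<'E'
from h import *
crops(arm.get_image("scene"),[(165,140,90,95)],6,"pics/c7.png")
cv2.imwrite("pics/t7.png",arm.get_image("top")["image"][:,:,::-1])
E
```

```text
clock: 10.05
position: [490.9, 174.2, 120.6]
ee_rot: [0.098, 0.995, -0.001, -0.001]
contact_force: [0.6, 0.0, -0.7]
gripper_width: 84.9
grasp_force: 0.0
t 10.05 pos [490.88 174.18 120.62] turn [-0.08 -0.09 -0.02] shift after turn [-0.36  0.9  10.62] F [ 0.63  0.01 -0.71] w 84.93077758065493 g 0.0
```

View pics/c7.png

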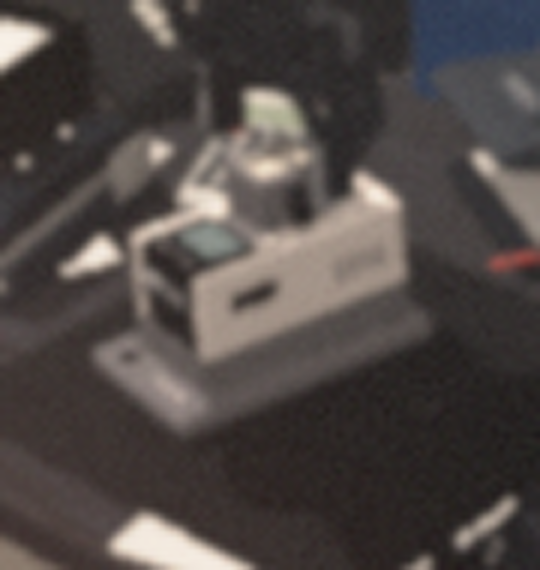

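The printer sits fully down and square on the slab, with the fingers astride the cassette head at (270,190). The right catch is at (300,205). Lowering now.

```bash
python3 -m pendant '[[0,0.0005,0.004,0,0,0,0.085],[0,0,0.004,0,0,0,0.085],[0,0,0.002,0,0,0,0.085],[0,0,0,0,0,0,0.085],[0,0,0,0,0,0,0.085]]'; python3 plan.py 491.4 175 110 -0.195; python3 -m pendant '[[0,0,0,0,0,0,0.06],[0,0,0,0,0,0,0.055],[0,0,0,0,0,0,0.05],[0,0,0,0,0,0,0.045],[0,0,0,0,0,0,0.045]]'; python3 plan.py 491.4 175 110 -0.195
```

```text
clock: 10.65
position: [491.2, 175.2, 111.5]
ee_rot: [0.097, 0.995, -0.0, -0.0]
contact_force: [0.1, 0.3, -0.1]
gripper_width: 85.2
grasp_force: 0.0
t 10.65 pos [491.17 175.22 111.5 ] turn [-0.01 -0.01  0.04] shift after turn [-0.27 -0.17  1.5 ] F [ 0.08  0.31 -0.12] w 85.19500512487365 g 0.0
clock: 11.15
position: [491.8, 175.5, 112.5]
ee_rot: [0.097, 0.995, 0.0, 0.001]
contact_force: [-1.8, 1.2, 4.8]
gripper_width: 45.4
grasp_force: 3.5
t 11.15 pos [491.77 175.51 112.52] turn [0.06 0.08 0.06] shift after turn [ 0.26 -0.57  2.52] F [-1.82  1.22  4.84] w 45.393992634437176 g 3.490063899080269
```

```bash
python3 -m pendant '[[0,0,0,0,0,0,0.041],[0,0,0,0,0,0,0.037],[0,0,0,0,0,0,0.034],[0,0,0,0,0,0,0.03],[0,0,0,0,0,0,0.03],[0,0,0,0,0,0,0.03]]'; python3 plan.py 491.4 175 110 -0.195
python3 - <<'E'
from h import *
crops(arm.get_image("scene"),[(165,140,90,95)],6,"pics/c8.png")
E
```

```text
clock: 11.75
position: [492.1, 175.4, 113.1]
ee_rot: [0.097, 0.995, 0.0, 0.001]
contact_force: [-0.3, -1.1, 8.0]
gripper_width: 34.8
grasp_force: 59.0
t 11.75 pos [492.06 175.43 113.13] turn [0.06 0.13 0.09] shift after turn [ 0.56 -0.55  3.13] F [-0.28 -1.06  7.98] w 34.809059902251946 g 59.02856681495905
```

View pics/c8.png

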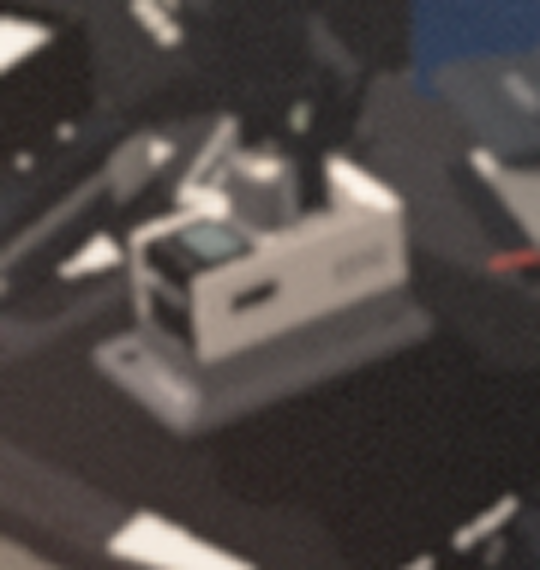

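The head is gripped at 34.8 mm, which means both catches are flush, and the printer hasn't moved. I'll lift gently and check.

```bash
python3 -m pendant '[[0,0,-0.002,0,0,0,0.03],[0,0,-0.002,0,0,0,0.03],[0,0,-0.002,0,0,0,0.03],[0,0,-0.002,0,0,0,0.03],[0,0,0,0,0,0,0.03]]'; python3 plan.py 491.4 175 193 -0.195
```

```text
clock: 12.3
position: [491.3, 175.2, 119.8]
ee_rot: [0.097, 0.995, 0.0, 0.0]
contact_force: [0.5, 0.3, -1.0]
gripper_width: 35.1
grasp_force: 59.9
t 12.3 pos [491.28 175.21 119.75] turn [0.   0.01 0.04] shift after turn [ -0.16  -0.19 -73.25] F [ 0.49  0.25 -1.05] w 35.05078562865079 g 59.861812982708216
```

Only the cassette's weight is on the wrist (about 1 N). Continuing straight up.

```bash
python3 -m pendant '[[0,0,-0.004,0,0,0,0.03],[0,0,-0.006,0,0,0,0.03],[0,0,-0.008,0,0,0,0.03],[0,0,-0.008,0,0,0,0.03],[0,0,-0.008,0,0,0,0.03],[0,0,-0.008,0,0,0,0.03],[0,0,-0.008,0,0,0,0.03],[0,0,-0.008,0,0,0,0.03],[0,0,-0.008,0,0,0,0.03],[0,0,-0.006,0,0,0,0.03],[0,0,-0.003,0,0,0,0.03],[0,0,0,0,0,0,0.03]]'; python3 -m pendant '[[0,0,0,0,0,0,0.03],[0,0,0,0,0,0,0.03],[0,0,0,0,0,0,0.03]]'; python3 plan.py 491.4 175 193 -0.195
python3 - <<'E'
from h import *
crops(arm.get_image("scene"),[(165,120,100,100)],6,"pics/c9.png")
E
```

```text
clock: 13.5
position: [491.3, 175.3, 195.0]
ee_rot: [0.097, 0.995, 0.0, 0.0]
contact_force: [0.7, 0.0, -0.1]
gripper_width: 35.0
grasp_force: 59.9
clock: 13.8
position: [491.0, 175.1, 194.2]
ee_rot: [0.097, 0.995, -0.0, -0.0]
contact_force: [0.4, 0.1, -0.8]
gripper_width: 35.0
grasp_force: 59.9
t 13.8 pos [491.04 175.09 194.2 ] turn [-0.03 -0.04  0.03] shift after turn [-0.37 -0.02  1.2 ] F [ 0.45  0.06 -0.85] w 35.00772500570503 g 59.93909038603306
```

View pics/c9.png

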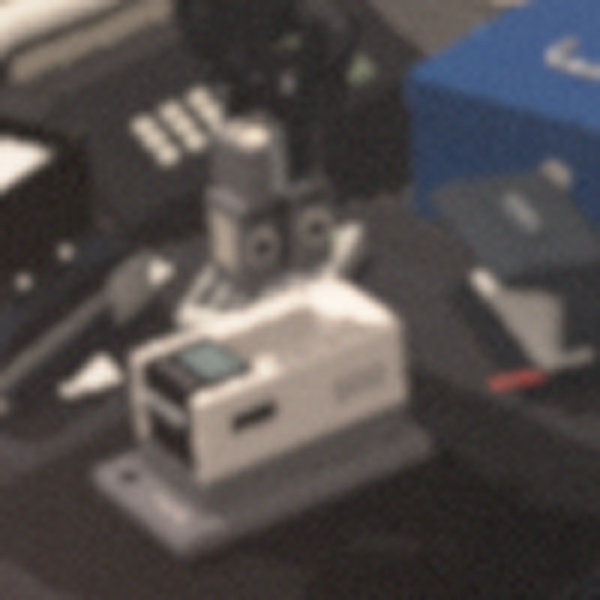

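The cassette is out and upright at (260,210), with clear space above the open well. The printer is still seated on its base at (270,390).

```bash
python3 -c "
from bench import arm
print(arm.job_done())"
```

```text
the job is handed in; nothing more can be done
None
```

The job is handed in: the printer is seated on its base, and the cassette is held upright about 35 mm above it with both catches squeezed, going by the 35 mm grip width, at 13.8 s on the clock.

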